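Reset the sloping sample board of a caramel stand to its second notch

TASK

The sample board of the caramel display stand is propped too steep: please set it to the second notch from the bottom. Its catch only lets it come down after the board has been lifted by its handle past the top notch, which throws the red pawl clear; then bring the board down gently until it lies flat, which swings the pawl back in, raise it again to the second notch and leave it resting there on the pawl. Do not let the board drop shut, and leave the jar, the tin and the paper bag standing where they are.

Things in the scene. Friction and masses are not known exactly. Their poses are not given: they have to be found in the camera images.
- stand: Fixed pine crate, 235 mm deep (x), 260 wide (y), on a 12 mm dark base slab reaching x -35 to 265, y -150 to 210 mm. Origin on the table straight below the middle of the board's hinge; +x runs from the hinge edge (near the robot) to the far, free edge; +y towards the side with the ratchet; z up. Turned by up to 0.3 rad.
- hinge (a point): Middle of the board's hinge axis, 125 mm above the stand's origin, at the near edge of the board. The axis runs along the stand's y.
- board (a joint): Tilt of the sample board, rad: 0 = flat, grows as the far free edge rises (its face turns to the robot); stop at 0.95. The pawl lets it rise, not fall. It rests on the pawl at four notches: 0.116, 0.266 (the second), 0.416, 0.566. To take a notch raise 0.03 to 0.06 past it, then let down; raised 0.15 past it, it takes the next. Pawl clear: it falls fast if let go.
- board_mid (a point): On the upper face of the board, 110 mm from the hinge axis. Wooden board 12 mm thick (the hinge axis lies in its underside), 235 mm deep, 260 wide, about 0.6 kg; three fixed black sample tins, 12 mm proud, in its near half. Lifting takes about 3 to 5 N at the handle.
- handle (a point): Grip zone of the orange plate that stands square on the board's upper face near the free edge: 12 mm thick (along the board's depth), 60 wide (along the hinge), 50 high. The point is on the middle line, 190 mm from the hinge axis along the board, 40 mm above its underside (28 above its face). The plate leans as the board tilts, so the gripper must lean with it; free on both sides.
- pawl (a joint): Swing of the red pawl, rad: 0 = leaning in (holding), grows as it tips away from the hinge; 0.56 = thrown clear. Weighted: it falls to 0 when below about 0.33, to 0.56 when beyond. Each notch pin moves it to 0.08 and lets it drop back. At board 0.84 (lift to 0.87 to be sure) a brass pin throws it clear; from board 0.13 down a slanted brass bar pushes it in, home when the board is flat.
- pawl_nose (a point): Top of the red pawl's nose, 74 mm above its pivot. The pawl is 12 mm thick, about 50 mm long, with a round weight on its outer side, and stands beside the board's +y edge. Pivot: 160 mm beyond the hinge axis, 78 mm below it, 164 mm to the +y side. The four notches are steel pins on an aluminium quadrant under that edge.
- jar: Bystander: amber glass jar with a brass-coloured lid, 72 mm across, 105 mm high; origin under its centre.
- tin: Bystander: round black tin with a gold band and a pale label on top, 90 mm across, 42 mm high; origin under its centre.
- bag: Bystander: filled stiff brown paper bag, 60 x 90 x 130 mm; origin under its centre.

How it is judged (in metres and radians):
On the way, in this order (a step that is already met when the one before it is completed fails the run):
1. the board has been lifted past its top notch and the pawl is thrown clear (pawl beyond 0.45 rad with the board above 0.6 rad) (value of joint pawl above 0.45 rad and value of joint board above 0.6 rad), for 0.05 s.
2. the board lies flat (below 0.03 rad) and the pawl has swung back in (below 0.2 rad) (value of joint board below 0.03 rad and value of joint pawl below 0.2 rad), for 0.1 s.
At the end, for the whole second after the job is handed in: The board rests still on its second notch (between 0.24 and 0.30 rad) with the pawl in (below 0.06 rad), and jar, tin and bag are within 30 mm of where they stood (value of joint board between 0.24 and 0.3 rad and value of joint pawl below 0.06 rad and velocity of joint board between -0.03 and 0.03 rad/s and distance of each of jar, tin, bag from where it was at the start of the episode below 0.03 m); the robot touches nothing.
It fails at once if the board drops shut: it falls faster than 1 rad/s within the last 0.15 rad before flat (value of joint board below 0.15 rad and velocity of joint board below -1 rad/s).
It fails at once if the jar, tin or bag is moved more than 30 mm or tipped more than 0.35 rad (distance of any of jar, tin, bag from where it was at the start of the episode above 0.03 m or angle between any of jar, tin, bag's own z axis and vertical above 0.35 rad).
It also fails if it takes over 48 s, if anything falls off the work surface, if the arm or the gripper's body presses on something with over 40 N, if the wrist force passes 120 N, or if a joint passes its speed limit or range.

ROBOT

A 7-joint arm with a two-finger parallel gripper is mounted at the origin on the work surface. World frame = base frame: x ahead of the robot, y to its left, z up, the work surface at z = 0. Lengths are in m, angles in degrees, forces in N, time in s.
With the tool pointing down it reaches from about 0.425 to 0.875 m from the base axis. Payload 8.4 kg.
Tool frame: the origin (TCP) lies midway between the tips of the shut fingers; the grasp point (between the pads) lies 19 mm behind it; z points along the fingers, y is the line along which they close (so a half turn about z gives the same grasp; the last joint's range is limited). The gripper opens to 87 mm and grips with 3 to 60 N. Pads are 19 mm wide; open, the fingers measure 117 mm over their backs; the gripper's body (75 mm by 190 mm) begins 51 mm behind the grasp point.
Start: joints at [-79.252, 19.091, 2.286, 83.961, -0.768, 76.965, -3.352], TCP at [0.184, 0.623, 0.223] pointing down, gripper open.
Joint ranges: [-147.57, 147.57], [-21.85, 119.76], [-74.77, 79.35], [14.55, 137.4], [-85.83, 265.84], [4.83, 119.75], [-152.11, 152.11]. Speed limits (degrees/s): [127.2, 127.2, 159.86, 159.86, 180, 180, 180].

INTERFACE

Orientations are given as a 3x3 rotation matrix whose columns are the frame's x, y, z axes.
In Python, from rig import manip, gripper_open, grab, camera, masks_of gives the robot as it stands. Calls block until the motion is done:
- manip.move_ptp(position, orientation): joint-space move of the TCP to a pose.
- manip.servo_line(position, rotation=None, max_speed=0.15): straight line of the TCP; rotation=None keeps the orientation; max_speed is the mean speed in m/s.
- manip.goto_joints(angles): joint-space move.
- gripper_open() and grab(f_grip=None): open the fingers fully, or close them until they stop; f_grip is the grip in N (None keeps the last).
- manip.wait(seconds).
- manip.solve_ik(position, orientation): joint angles nearest the present ones, or None.
- manip.state(): the state.
- camera(name): name is "side" or "top"; returns a dict with "image" (420x560x3 uint8, red, green, blue), "fx", "fy", "cx", "cy" (pixels), "R" (3x3) and "t" (3): a world point X has camera coordinates R X + t. Camera axes: x right, y down, z forward; pixel columns grow to the right and rows downward; lengths in m; the calibration is good to about 2 mm. A picture is of the moment at which its call begins. There is no depth.
A pose or a line that the arm cannot do raises manip.IKError and nothing moves.
- manip.sign_off(): hands the job in; it is judged then, once.
Trained networks look in the newest picture that a camera, given by its name, has taken for a name from the list of things; names that differ only in an ending like _2 or _b are one class to them, and where a whole thing is asked for, a point or a joint stands for the part that bears it (a point fixed in the world has none). Each returns a list of dicts, best first, with "p" (0 to 1); they miss things now and then, are a little off and sometimes report something else, mostly with a low value. They report only what shows in the picture. A call takes as long as a camera call.
- masks_of(camera, thing): "region" (420x560 bool, what is visible of it) and "rect" ([left, top, right, bottom] in pixels, round what is visible of it).
The state is a dict: "time_s": time; "joints": joint angles; "dq": joint speeds; "effort": joint torques, N m; "tool_pos": TCP position; "orientation": TCP orientation; "ft_force": force on the tool from outside, world axes, zero at the start; "ft_torque": the same for the moment, N m; "opening": finger opening in m; "grasp_force": force on a finger pad.
Only numpy, scipy, OpenCV 4.12 (cv2) and the standard library are available. Lean on these libraries where they do the work, as an engineer would, in place of code of your own. Each camera call takes 0.05 s, during which the arm holds its last target. There are 200 camera calls.

## Working session

There is one attempt and no reset: what is moved stays moved. The work goes in short steps, each a Python script; the robot and the scene stay as the last script left them, time stands still between calls to the robot, and variables do not carry over. Pictures are saved under pics/ and viewed, at most 10 in all, crops included, and the job is handed in when it is done.

```bash
ls; mkdir -p pics
cat > a.py <<'E'
from rig import manip, camera, masks_of
import cv2, numpy as np, pickle
D={}
for c in ("side","top"):
    im=camera(c); D[c]=im; cv2.imwrite(f"pics/{c}0.png",im["image"][:,:,::-1])
    print(c,im["fx"],im["cx"],im["cy"],np.round(im["R"],3).tolist(),np.round(im["t"],3))
    for th in ("stand","board","handle","pawl","jar","tin","bag"):
        r=masks_of(c,th)
        D[c,th]=r
        for q in r[:2]:
            m=q["region"]; ys,xs=np.nonzero(m)
            print(th,round(q["p"],2),q["rect"],(xs.mean().round(1),ys.mean().round(1)),len(xs))
pickle.dump(D,open("d0.pkl","wb"))
s=manip.state(); print(s["time_s"],s["opening"],s["ft_force"])
E
python3 a.py
```

```text
pics
side 475.8690406951385 273.2902227126795 214.15877775887338 [[-0.44, 0.898, -0.007], [0.593, 0.285, -0.753], [-0.674, -0.335, -0.658]] [ 0.191 -0.24   1.816]
stand 0.57 [191.8, 167.3, 343.9, 299.7] (np.float64(265.4), np.float64(230.0)) 12356
board 0.95 [202.5, 169.5, 319.6, 249.9] (np.float64(265.6), np.float64(194.6)) 3575
board 0.71 [328.7, 260.7, 373.4, 326.7] (np.float64(349.1), np.float64(291.0)) 2081
handle 0.84 [203.6, 167.6, 320.6, 246.4] (np.float64(265.4), np.float64(193.8)) 3389
pawl 0.61 [296.7, 235.0, 314.3, 259.6] (np.float64(303.6), np.float64(242.8)) 222
pawl 0.21 [200.3, 172.4, 318.3, 244.7] (np.float64(265.0), np.float64(193.8)) 3521
tin 0.92 [157.7, 210.9, 193.3, 240.5] (np.float64(174.5), np.float64(226.4)) 734
bag 0.68 [325.1, 263.5, 374.2, 326.4] (np.float64(349.4), np.float64(291.5)) 2169
top 402.9919041455406 278.7712525315449 207.93439027786786 [[0.028, -1.0, 0.005], [-0.993, -0.029, -0.115], [0.115, -0.001, -0.993]] [0.013 0.552 1.241]
stand 0.93 [219.9, 161.3, 336.9, 267.7] (np.float64(278.7), np.float64(213.8)) 10406
board 0.79 [228.0, 160.9, 340.9, 260.9] (np.float64(287.3), np.float64(211.8)) 7791
handle 0.76 [227.8, 164.0, 344.5, 259.5] (np.float64(287.3), np.float64(211.6)) 7921
pawl 0.67 [224.1, 185.3, 241.5, 201.5] (np.float64(233.2), np.float64(193.0)) 93
jar 0.64 [354.6, 253.5, 385.0, 278.6] (np.float64(368.7), np.float64(265.7)) 541
tin 0.74 [352.4, 174.7, 381.1, 205.3] (np.float64(367.0), np.float64(190.2)) 713
bag 0.97 [161.8, 148.7, 203.7, 181.9] (np.float64(182.0), np.float64(164.2)) 940
0.8 0.08724821827314178 [-1.32486379 -0.80749946 -0.03908097]
```

```bash
python3 -c "
import cv2
a=cv2.imread('pics/side0.png')[140:350,120:400];b=cv2.imread('pics/top0.png')[130:290,150:400]
cv2.imwrite('pics/s1.png',cv2.resize(a,(800,600),interpolation=2));cv2.imwrite('pics/t1.png',cv2.resize(b,(800,512),interpolation=2))"
```

```text
(no output)
```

View pics/s1.png

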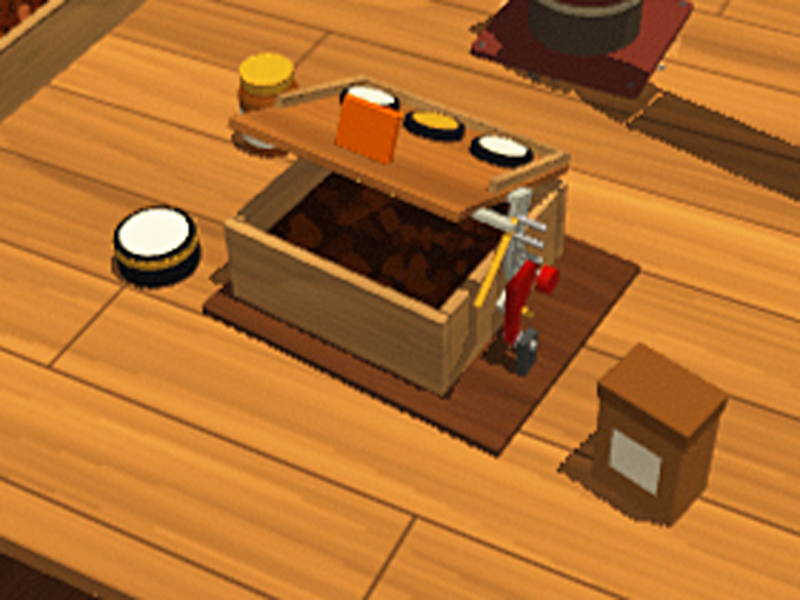

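View pics/t1.png

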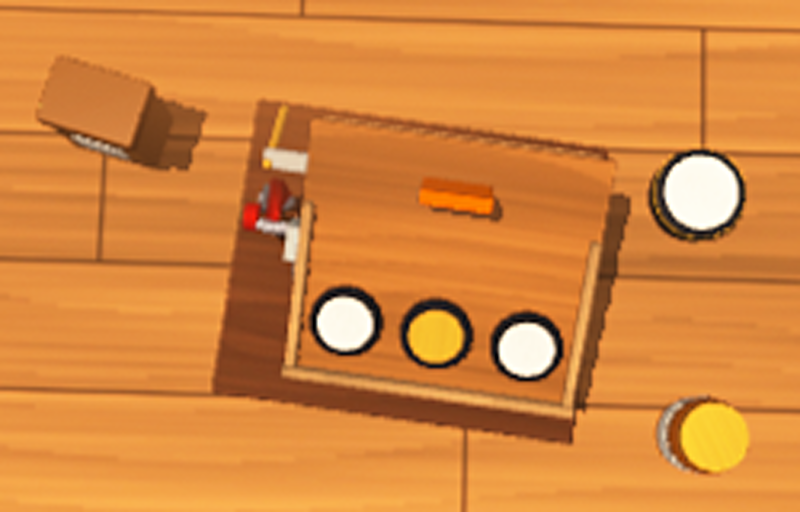

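The side view shows the tilted board. The orange plate is at about crop (370,130), the red pawl at (518,300), the tin is on the left and the jar is behind the near -y corner. In the top view the plate is at crop (457,196), the pawl at (270,205), and the bag is at upper left. I'll fit the stand pose and tilt from the corners I read in both views.

```bash
cat > fit.py <<'E'
import pickle,numpy as np,cv2
from scipy.optimize import least_squares
D=pickle.load(open("d0.pkl","rb"))
def proj(c,X):
    k=D[c]; Y=np.asarray(k["R"])@X+k["t"]; return np.array([k["fx"]*Y[0]/Y[2]+k["cx"],k["fy"]*Y[1]/Y[2]+k["cy"]])
# kind 's': stand coords ; 'b': board coords (depth, y, height above underside), crop pixel
P=[("side","s",(.265,.21,.012),(497,452)),("side","s",(-.035,.21,.012),(637,268)),("side","s",(.265,-.15,.012),(205,308)),
("side","b",(.235,-.13,.012),(230,120)),("side","b",(.235,.13,.012),(460,215)),
("side","b",(.196,-.03,.062),(347,95)),("side","b",(.196,.03,.062),(403,108)),("side","b",(.196,-.03,.012),(338,147)),("side","b",(.196,.03,.012),(393,163)),
("top","s",(-.035,.21,.012),(215,392)),("top","s",(.265,.21,.012),(258,100)),("top","s",(-.035,-.15,.012),(572,442)),
("top","b",(.235,.13,.012),(308,117)),("top","b",(.235,-.13,.012),(615,157)),
("top","b",(.184,.03,.012),(419,203)),("top","b",(.184,-.03,.012),(492,214))]
def pix(c,u): return np.array([120+u[0]*.35,140+u[1]*.35]) if c=="side" else np.array([150+u[0]/3.2,130+u[1]/3.2])
def world(p,k,q):
    x,y,a,th=p; q=np.array(q)
    if k=="b": q=np.array([q[0]*np.cos(th)-q[2]*np.sin(th),q[1],.125+q[0]*np.sin(th)+q[2]*np.cos(th)])
    c,s=np.cos(a),np.sin(a); return np.array([x+c*q[0]-s*q[1],y+s*q[0]+c*q[1],q[2]])
def res(p): return np.concatenate([proj(c,world(p,k,q))-pix(c,u) for c,k,q,u in P])
if __name__=="__main__":
    r=least_squares(res,[.55,0,0,.4],loss="soft_l1"); p=r.x; print(p.round(4)); print(res(p).reshape(-1,2).round(1).tolist())
    np.save("p.npy",p); print("handle",world(p,"b",(.19,0,.04)))
    # independent triangulation of handle: colour centroids of orange in both views
    def tri(u,v):
        f=lambda X:np.r_[proj("side",X)-u,proj("top",X)-v]
        s=least_squares(f,[.7,0,.2]); return s.x.round(4),round(np.abs(s.fun).max(),2)
    # plate's foot corners at both ends give height too
    cen=[]
    for c in("side","top"):
        h=cv2.cvtColor(D[c]["image"],cv2.COLOR_RGB2HSV); m=cv2.inRange(h,(6,225,150),(12,255,255))
        n,l,st,ce=cv2.connectedComponentsWithStats(m); i=1+np.argmax(st[1:,4]); print(c,st[i],ce[i]); cen.append(ce[i])
    print("tri plate",tri(*cen))
    for o in("tin","bag","jar"):
        for c in("side","top"):
            if D[c,o]: ys,xs=np.nonzero(D[c,o][0]["region"]); print(o,c,xs.mean(),ys.mean())
    for z,u in ((.105,(368.7+4,265.7)),(.042,(367,190.2)),(.13,(178,162))):
        s=least_squares(lambda X:proj("top",np.r_[X,z])-u,[.6,0]); print(z,s.x.round(3))
E
python3 fit.py
```

```text
[ 0.4148  0.0149 -0.1086  0.4151]
[[0.8, -0.9], [1.3, -2.0], [-1.4, -1.1], [-1.3, -1.4], [-0.8, -1.6], [-1.1, -0.5], [-2.0, 2.1], [-1.3, -1.2], [-2.3, 0.5], [-2.5, 0.9], [-1.7, 0.2], [-1.2, 1.0], [-0.6, -0.1], [-0.7, 0.5], [-0.9, -3.7], [-1.9, -4.2]]
handle [ 0.57161131 -0.00215466  0.23822596]
side [237 173  23  25 366] [248.36885246 184.90983607]
top [281 186  23   6  83] [292.4939759  188.43373494]
tri plate (array([ 0.5792, -0.0035,  0.2394]), np.float64(0.95))
tin side 174.51226158038148 226.3623978201635
tin top 367.0364656381487 190.17251051893408
bag side 349.3725218994929 291.4794836330106
bag top 182.0191489361702 164.17340425531916
jar top 368.74491682070243 265.7412199630314
0.105 [ 0.38  -0.251]
0.042 [ 0.614 -0.248]
0.13 [0.668 0.33 ]
```

```bash
sed -i 's/("top","b",(.184,.03,.012)/("top","b",(.184,.03,.062)/; s/("top","b",(.184,-.03,.012)/("top","b",(.184,-.03,.062)/' fit.py
cat >> fit.py <<'E'
    # plate alone: free 3D offset of the plate about the stand fit, both views
    Q=[e for e in P if e[2][0] in(.196,.184)]
    f=lambda d:np.concatenate([proj(c,world(p,k,q)+d)-pix(c,u) for c,k,q,u in Q])
    s=least_squares(f,[0,0,0]); print("plate offset",s.x.round(4),s.fun.reshape(-1,2).round(1).tolist())
E
python3 fit.py
cat > ik.py <<'E'
from rig import manip
import numpy as np
from fit import world
p=np.load("p.npy")
def pose(th,ins=0.0,back=0.0,sgn=1,off=np.zeros(3)):
    """TCP pose with grasp point at handle point; ins = deeper along plate, back = withdrawn"""
    g=world((p[0],p[1],p[2],th),"b",(.19,0,.04))+off
    a=p[2]; ex=np.array([np.cos(a),np.sin(a),0]); ey=np.array([-np.sin(a),np.cos(a),0]); ez=np.array([0,0,1.])
    d=np.cos(th)*ex+np.sin(th)*ez      # board depth
    z=np.sin(th)*ex-np.cos(th)*ez      # tool approach, -normal
    y=sgn*d; R=np.column_stack([np.cross(y,z),y,z])
    return g+z*(.019+ins-back),R
E
python3 - <<'E'
from ik import *
for s in(1,-1):
  for th,b in((.416,.12),(.416,0),(.6,0),(.9,0),(.9,.1),(.25,0),(0,0),(0,.1)):
    q=manip.solve_ik(*pose(th,back=b,sgn=s)); print(s,th,b,None if q is None else np.round(q,1).tolist())
E
```

```text
[ 0.4164  0.0144 -0.1057  0.4163]
[[0.7, -0.6], [1.0, -1.8], [-1.8, -0.7], [-1.7, -1.1], [-0.9, -1.4], [-1.4, -0.2], [-2.3, 2.3], [-1.7, -1.0], [-2.5, 0.8], [-2.3, 0.6], [-1.7, -0.2], [-1.0, 0.4], [-0.6, -0.5], [-0.6, -0.2], [-1.7, 0.5], [-1.7, 0.1]]
handle [ 0.573117   -0.00226634  0.238417  ]
side [237 173  23  25 366] [248.36885246 184.90983607]
top [281 186  23   6  83] [292.4939759  188.43373494]
tri plate (array([ 0.5792, -0.0035,  0.2394]), np.float64(0.95))
tin side 174.51226158038148 226.3623978201635
tin top 367.0364656381487 190.17251051893408
bag side 349.3725218994929 291.4794836330106
bag top 182.0191489361702 164.17340425531916
jar top 368.74491682070243 265.7412199630314
0.105 [ 0.38  -0.251]
0.042 [ 0.614 -0.248]
0.13 [0.668 0.33 ]
plate offset [-0.0019  0.0013  0.001 ] [[-0.7, -0.8], [-1.5, 1.8], [-0.9, -1.5], [-1.8, 0.2], [-2.2, 1.2], [-2.2, 0.8]]
1 0.416 0.12 [-22.5, -15.5, 10.5, 110.3, 11.2, 62.4, -21.1]
1 0.416 0 [-55.8, -11.0, 43.9, 116.8, 19.0, 49.4, -26.6]
1 0.6 0 [-39.1, -19.0, 23.2, 124.9, 28.5, 43.0, -36.8]
1 0.9 0 None
1 0.9 0.1 None
1 0.25 0 [-52.7, 3.0, 49.3, 109.2, 0.1, 54.7, -9.8]
1 0 0 [-41.6, 21.8, 47.8, 97.9, -17.2, 68.1, 4.6]
1 0 0.1 [-42.9, 17.0, 48.9, 90.4, -13.0, 78.5, 1.4]
-1 0.416 0.12 [-53.6, -21.7, 33.3, 111.3, 24.0, 66.5, 148.3]
-1 0.416 0 [-60.1, -12.2, 47.5, 116.9, 21.0, 50.0, 151.9]
-1 0.6 0 [-39.1, -19.0, 23.2, 124.9, 28.5, 43.0, 143.2]
-1 0.9 0 None
-1 0.9 0.1 None
-1 0.25 0 None
-1 0 0 [43.7, 29.9, -62.7, 93.6, 27.5, 73.6, 150.0]
-1 0 0.1 [47.8, 28.5, -70.7, 86.0, 26.9, 84.5, 150.6]
```

```bash
cat >> ik.py <<'E'
def pose2(th,phi=0.,lean=0.,hy=0.,h=.04,back=0.,sgn=1,d0=.19):
    """phi: tool turned about the closing axis (deg, + = body towards stand +y); lean: extra tool lean (deg) about hinge axis, relative to plate"""
    a=p[2]; g=world((p[0],p[1],p[2],th),"b",(d0,hy,h))
    ex=np.array([np.cos(a),np.sin(a),0]); ey=np.array([-np.sin(a),np.cos(a),0]); ez=np.array([0,0,1.])
    t=th+np.radians(lean); d=np.cos(t)*ex+np.sin(t)*ez; n=-np.sin(t)*ex+np.cos(t)*ez
    f=np.radians(phi); z=-np.cos(f)*n-np.sin(f)*ey
    y=sgn*d; R=np.column_stack([np.cross(y,z),y,z]); return g+z*(.019-back),R
E
python3 - <<'E'
from ik import *
for s in(1,-1):
 for lean in(0,-8,-15):
  for phi in range(-75,76,15):
    o=""
    for th,b in((.416,.1),(.416,0),(.5,0),(.6,0),(.7,0),(.8,0),(.87,0),(.2,0),(0,0)):
      o+="x" if manip.solve_ik(*pose2(th,phi,lean,back=b,sgn=s)) is not None else "."
    if o.count("x")>5: print(s,lean,phi,o)
E
```

```text
1 0 -75 xxxxxxxxx
1 0 -60 xxxxxxxxx
1 0 -45 xxxxxxxxx
1 0 -30 xxxxxxxxx
1 0 -15 xxxxx..xx
1 0 0 xxxxx..xx
1 0 15 xxxxxx.xx
1 0 30 xxxxxxxxx
1 0 45 xxxxxxxxx
1 0 60 xxxxxxxxx
1 0 75 xxxxxxxxx
1 -8 -75 xxxxxxxxx
1 -8 -60 xxxxxxxxx
1 -8 -45 xxxxxxxxx
1 -8 -30 xxxxxxxxx
1 -8 -15 xxxxxx.xx
1 -8 0 xxxxx..xx
1 -8 15 xxxxxxxxx
1 -8 30 xxxxxxxxx
1 -8 45 xxxxxxxxx
1 -8 60 xxxxxxxxx
1 -8 75 xxxxxxxxx
1 -15 -75 xxxxxxxxx
1 -15 -60 xxxxxxxxx
1 -15 -45 xxxxxxxxx
1 -15 -30 xxxxxxxxx
1 -15 -15 xxxxxxxxx
1 -15 0 xxxxxx.xx
1 -15 15 xxxxxxxxx
1 -15 30 xxxxxxxxx
1 -15 45 xxxxxxxxx
1 -15 60 xxxxxxxxx
1 -15 75 xxxxxxxxx
-1 0 -75 xxxxxxxxx
-1 0 -60 xxxxxxxxx
-1 0 -45 xxxxxxxxx
-1 0 -30 xxxxxxxxx
-1 0 0 xxxxx...x
-1 0 15 xxxxxx.xx
-1 0 30 xxxxxxxxx
-1 0 45 xxxxxxxxx
-1 0 60 xxxxxxxxx
-1 0 75 xxxxxxxxx
-1 -8 -75 xxxxxxxxx
-1 -8 -60 xxxxxxxxx
-1 -8 -45 xxxxxxxxx
-1 -8 -30 xxxxxxxxx
-1 -8 0 x.xxx..xx
-1 -8 15 xxxxxxxxx
-1 -8 30 xxxxxxxxx
-1 -8 45 xxxxxxxxx
-1 -8 60 xxxxxxxxx
-1 -8 75 xxxxxxxxx
-1 -15 -75 xxxxxxxxx
-1 -15 -60 xxxxxxxxx
-1 -15 -45 xxxxxxxxx
-1 -15 -30 xxxxxxxxx
-1 -15 15 xxxxxxxxx
-1 -15 30 xxxxxxxxx
-1 -15 45 xxxxxxxxx
-1 -15 60 xxxxxxxxx
-1 -15 75 xxxxxxxxx
```

Run:
```python
from ik import *
lo=np.array([-147.57,-21.85,-74.77,14.55,-85.83,4.83,-152.11]);hi=np.array([147.57,119.76,79.35,137.4,265.84,119.75,152.11])
for s in(1,-1):
 for phi in(-50,-40,40,50):
  for th,b in((.416,.12),(.416,0),(.88,0),(0,0),(.266,.12)):
    q=manip.solve_ik(*pose2(th,phi,0,back=b,sgn=s)); 
    print(s,phi,th,b,None if q is None else (np.round(q).astype(int).tolist(),round(np.minimum(q-lo,hi-q).min(),1)))
```

```text
1 -50 0.416 0.12 ([-15, 15, 58, 107, -61, 93, 63], np.float64(21.3))
1 -50 0.416 0 ([-16, 15, 47, 113, -67, 80, 64], np.float64(19.2))
1 -50 0.88 0 ([-35, -14, 63, 130, -63, 61, 83], np.float64(7.2))
1 -50 0 0 ([-13, 35, 47, 99, -67, 94, 48], np.float64(19.0))
1 -50 0.266 0.12 ([-13, 24, 58, 101, -64, 99, 58], np.float64(20.8))
1 -40 0.416 0.12 ([-59, -22, 77, 110, -25, 66, 31], np.float64(0.1))
1 -40 0.416 0 ([-22, 6, 46, 115, -56, 66, 53], np.float64(22.3))
1 -40 0.88 0 ([-10, -18, 34, 133, -63, 51, 76], np.float64(4.0))
1 -40 0 0 ([-23, 33, 54, 99, -62, 89, 43], np.float64(24.0))
1 -40 0.266 0.12 ([-22, 12, 58, 103, -52, 86, 47], np.float64(21.4))
1 40 0.416 0.12 ([-67, 10, 32, 100, 38, 87, -58], np.float64(31.5))
1 40 0.416 0 ([-62, 13, 36, 108, 40, 72, -57], np.float64(29.2))
1 40 0.88 0 ([-64, -4, 20, 125, 62, 82, -94], np.float64(12.4))
1 40 0 0 ([-53, 33, 41, 93, 16, 76, -26], np.float64(37.9))
1 40 0.266 0.12 ([-64, 17, 37, 94, 30, 86, -45], np.float64(33.6))
1 50 0.416 0.12 ([-67, 20, 32, 96, 38, 91, -59], np.float64(28.5))
1 50 0.416 0 ([-62, 21, 36, 105, 41, 78, -60], np.
[... 825 characters left out ...]
0.12 ([-31, 17, 70, 103, -56, 90, -130], np.float64(9.1))
-1 40 0.416 0.12 ([-44, 9, 6, 99, 42, 90, 120], np.float64(30.1))
-1 40 0.416 0 ([-40, 11, 11, 107, 44, 76, 119], np.float64(30.2))
-1 40 0.88 0 ([-53, -3, 8, 125, 61, 81, 86], np.float64(12.8))
-1 40 0 0 ([-32, 28, 11, 92, 30, 82, 143], np.float64(8.8))
-1 40 0.266 0.12 ([-40, 15, 6, 93, 37, 91, 129], np.float64(23.0))
-1 50 0.416 0.12 ([-43, 18, 2, 95, 45, 97, 115], np.float64(22.7))
-1 50 0.416 0 ([-39, 18, 7, 104, 48, 84, 114], np.float64(33.5))
-1 50 0.88 0 ([-51, 6, 7, 119, 60, 89, 84], np.float64(17.9))
-1 50 0 0 ([-32, 33, 8, 90, 37, 88, 138], np.float64(14.1))
-1 50 0.266 0.12 ([-39, 23, 2, 89, 42, 98, 124], np.float64(22.0))
```

```bash
cat > s1.py <<'E'
from ik import *
from rig import gripper_open,grab,camera
import cv2
s=manip.state(); manip.servo_line(np.array(s["tool_pos"])+[.0,-.05,.17],max_speed=.25)
manip.move_ptp(*pose2(.416,45,back=.13))
P,R=pose2(.416,45,back=.0)
manip.servo_line(P,R,max_speed=.1)
s=manip.state(); print(s["time_s"],np.round(np.array(s["tool_pos"])-P,4),np.round(s["ft_force"],2),np.round(s["joints"],0))
a=camera("side")["image"][140:280,160:350];b=camera("top")["image"][130:270,200:390]
cv2.imwrite("pics/g.png",cv2.resize(np.hstack([a,b])[:,:,::-1],None,fx=2.1,fy=2.1,interpolation=2))
E
python3 s1.py
```

```text
5.2833 [0.0002 0.0007 0.0003] [ 0.2   0.55 -0.07] [-59.  16.  32. 106.  41.  76. -60.]
```

View pics/g.png

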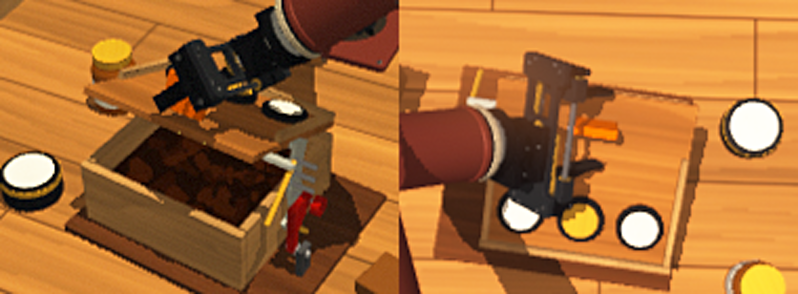

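The plate at crop (600,130) in the top view sits between the open fingers at (590,85) and (590,170), and nothing is touched. I'll close, then lift.

```bash
cat > arc.py <<'E'
from ik import *
def rep(t=""):
    s=manip.state(); print(t,round(s["time_s"],2),"open",round(s["opening"]*1e3,1),"grip",round(s["grasp_force"],1),"F",np.round(s["ft_force"],1),"T",np.round(s["ft_torque"],2)); return s
def arc(a,b,v=.05,n=None,fmax=45,step=.12):
    n=n or max(1,int(np.ceil(abs(b-a)/step)))
    for th in np.linspace(a,b,n+1)[1:]:
        manip.servo_line(*pose2(th,45),max_speed=v); s=rep(f"th {th:.3f}")
        if np.linalg.norm(s["ft_force"])>fmax: print("STOP force"); return th
    return b
E
python3 - <<'E'
from arc import *
from rig import grab
grab(25); rep("grabbed")
arc(.416,.66)
E
```

```text
grabbed 6.58 open 12.0 grip 25.0 F [ 6.1 -1.2  3.7] T [ 0.52 -0.07  0.14]
th 0.497 7.03 open 11.8 grip 25.0 F [5.8 0.1 3.6] T [ 0.43 -0.06  0.15]
th 0.579 7.49 open 11.8 grip 25.0 F [5.1 0.2 5.4] T [0.38 0.03 0.16]
th 0.660 7.95 open 12.1 grip 25.0 F [5.1 0.4 5.8] T [0.32 0.   0.13]
```

Run:
```python
from arc import *
from rig import camera,masks_of
import cv2
arc(.66,.885,step=.08)
manip.wait(.3)
a=camera("side")["image"]; cv2.imwrite("pics/up.png",cv2.resize(a[120:300,160:400,::-1],None,fx=3,fy=3,interpolation=2))
s=rep()
```

```text
th 0.735 8.39 open 11.6 grip 25.0 F [3.9 1.6 6.1] T [0.27 0.07 0.04]
th 0.810 8.83 open 12.0 grip 25.0 F [3.8 1.4 6.5] T [0.31 0.13 0.05]
th 0.885 9.28 open 11.8 grip 25.0 F [3.  2.7 6.3] T [0.27 0.2  0.04]
 9.62 open 12.1 grip 25.0 F [2.3 1.1 5.6] T [0.35 0.19 0.07]
```

View pics/up.png

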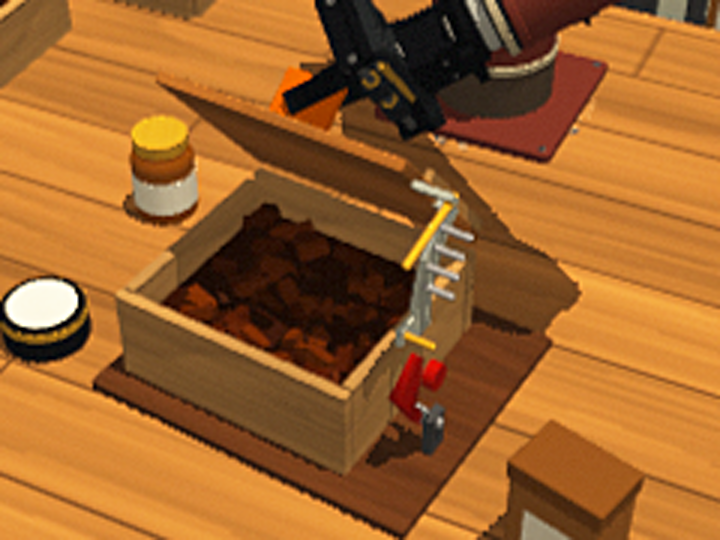

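The board is held high. The red pawl's top is at about crop (415,358), i.e. image (298,239). I'll compare that with the predicted nose positions for held and clear.

Run:
```python
from arc import *
from fit import proj
import cv2
from rig import camera,masks_of
im=camera("side")["image"]
for l in(0,.08,.3,.56):
  print(l,[proj("side",world(p,"s",(.16+r*np.sin(l),.164,.047+r*np.cos(l)))).round(1) for r in(0,.074)])
for q in masks_of("side","pawl")[:2]: 
  ys,xs=np.nonzero(q["region"]); print(q["p"],q["rect"],xs.mean(),ys.mean(), xs[ys<ys.min()+4].mean(),ys.min())
ys,xs=np.nonzero(cv2.inRange(cv2.cvtColor(im,cv2.COLOR_RGB2HSV),(0,200,90),(4,255,255))[225:280,280:320]); print(xs.min()+280,xs.max()+280,ys.min()+225,ys.max()+225)
```

```text
0 [array([299.6, 257.6]), array([300.4, 238.5])]
0.08 [array([299.6, 257.6]), array([299.3, 239.9])]
0.3 [array([299.6, 257.6]), array([296.3, 244.3])]
0.56 [array([299.6, 257.6]), array([293. , 250.4])]
0.67 [289.6, 239.2, 309.0, 260.7] 298.2102803738318 248.10747663551402 298.95238095238096 238
290 308 238 260
```

Run:
```python
from arc import *
from rig import camera,masks_of
def pm():
  camera("side")
  for q in masks_of("side","pawl")[:1]:
    ys,xs=np.nonzero(q["region"]); print("pawl",round(q["p"],2),np.round(q["rect"]),xs.mean().round(1),ys.mean().round(1))
arc(.885,.91); pm()
arc(.91,.7,step=.11); pm(); arc(.7,.6,step=.1); pm()
```

```text
th 0.910 9.97 open 11.9 grip 25.0 F [1.9 2.8 6. ] T [0.33 0.13 0.06]
pawl 0.59 [291. 240. 309. 263.] 298.1 249.2
th 0.805 10.62 open 12.1 grip 25.0 F [2.9 2.6 7.2] T [ 0.29 -0.02  0.23]
th 0.700 11.18 open 11.9 grip 25.0 F [5.5 1.4 7.1] T [ 0.28 -0.11  0.38]
pawl 0.59 [292. 239. 311. 259.] 299.0 247.3
th 0.600 11.81 open 11.8 grip 25.0 F [5.8 0.2 6.2] T [ 0.3  -0.28  0.4 ]
pawl 0.57 [289. 239. 307. 263.] 298.5 248.3
```

The pawl stays out with the pin well past it, so it's thrown clear. Next I'll lower the board.

```bash
cat >> arc.py <<'E'
from rig import camera,masks_of
def pm():
  camera("side")
  for q in masks_of("side","pawl")[:1]:
    ys,xs=np.nonzero(q["region"]); print("pawl",round(q["p"],2),np.round(q["rect"]),xs.mean().round(1),ys.mean().round(1))
E
python3 - <<'E'
from arc import *
t=arc(.6,.18,fmax=25); pm()
if t<.2: arc(.18,.0,v=.03,step=.045,fmax=25); pm()
E
```

```text
th 0.495 12.46 open 12.0 grip 25.0 F [7.8 0.2 5.6] T [ 0.25 -0.33  0.48]
th 0.390 13.01 open 11.9 grip 25.0 F [ 8.  -0.7  5.6] T [ 0.3  -0.48  0.57]
th 0.285 13.56 open 12.2 grip 25.0 F [ 9.4 -0.3  4.8] T [ 0.35 -0.65  0.62]
th 0.180 14.11 open 11.8 grip 25.0 F [ 9.2 -1.5  3.2] T [ 0.42 -0.78  0.7 ]
pawl 0.73 [292. 239. 312. 262.] 298.9 248.8
th 0.135 14.65 open 12.2 grip 25.0 F [ 9.4 -1.2  3.1] T [ 0.44 -0.91  0.75]
th 0.090 15.09 open 12.3 grip 25.0 F [10.9 -1.7  4.1] T [ 0.51 -0.93  0.74]
th 0.045 15.53 open 12.1 grip 25.0 F [10.5 -2.   3. ] T [ 0.5  -0.98  0.8 ]
th 0.000 15.97 open 12.0 grip 25.0 F [ 8.9 -1.4  5.4] T [ 0.28 -0.84  0.56]
pawl 0.82 [296. 229. 317. 263.] 303.8 242.4
```

Run:
```python
from arc import *
import cv2
arc(0,-.02,v=.02,step=.01,fmax=30); manip.wait(.3); rep(); pm()
a=camera("side")["image"]; b=camera("top")["image"]
cv2.imwrite("pics/flat.png",cv2.resize(np.hstack([a[140:280,180:350],b[130:270,200:370]])[:,:,::-1],None,fx=2.3,fy=2.3,interpolation=2))
```

```text
th -0.010 16.32 open 12.0 grip 25.0 F [ 2.4  1.  17.5] T [-1.19 -0.15 -0.05]
th -0.020 16.57 open 11.5 grip 24.9 F [-4.1  5.2 25.4] T [-2.18  0.4  -0.44]
 16.88 open 11.8 grip 24.9 F [-5.6  4.7 24.6] T [-2.12  0.42 -0.38]
pawl 0.48 [297. 233. 316. 259.] 303.8 242.0
```

View pics/flat.png

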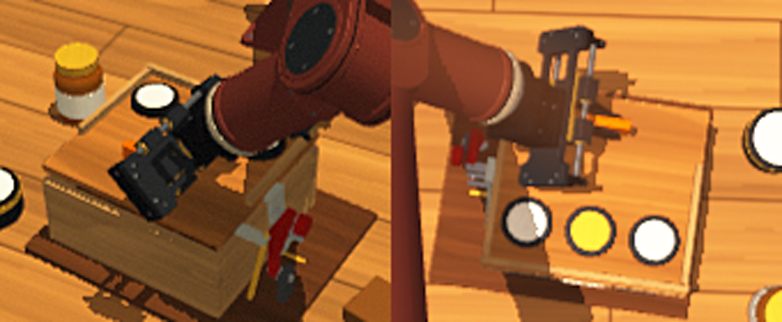

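The board is flat (the contact force rises at once below 0) and the pawl is back in. Next I'll raise it to the second notch.

Run:
```python
from arc import *
arc(-.02,.307,step=.11); manip.wait(.3); rep(); pm()
for a,b in((.307,.28),(.28,.27),(.27,.262),(.262,.256)): arc(a,b,v=.02)
manip.wait(.2); rep(); pm()
```

```text
th 0.089 17.64 open 12.1 grip 25.0 F [ 9.6 -0.9  2.9] T [-0.01 -0.84  0.71]
th 0.198 18.21 open 11.8 grip 25.0 F [ 9.  -1.2  4.7] T [-0.13 -0.75  0.63]
th 0.307 18.77 open 12.0 grip 25.0 F [ 8.2 -0.2  3.5] T [-0.17 -0.66  0.54]
 19.07 open 11.8 grip 25.0 F [8.1 1.2 4.8] T [-0.06 -0.57  0.46]
pawl 0.73 [297. 231. 318. 262.] 303.5 242.7
th 0.280 19.58 open 11.5 grip 25.0 F [8.9 0.4 3.8] T [ 0.06 -0.61  0.54]
th 0.270 19.83 open 11.8 grip 25.0 F [ 8.8 -0.5  3. ] T [ 0.02 -0.69  0.52]
th 0.262 20.08 open 12.0 grip 25.0 F [7.7 0.2 4. ] T [ 0.06 -0.62  0.59]
th 0.256 20.33 open 12.0 grip 25.0 F [5.  0.2 6.8] T [-0.33 -0.51  0.29]
 20.53 open 12.2 grip 25.0 F [5.9 0.4 6. ] T [-0.26 -0.6   0.27]
pawl 0.6 [296. 233. 317. 258.] 304.4 241.3
```

Run:
```python
from arc import *
from rig import gripper_open
import cv2
arc(.256,.25,v=.02)
s=rep()
if s["ft_force"][2]>8:
    gripper_open(); manip.wait(.3); rep("opened")
    P,R=pose2(.25,45,back=.15); manip.servo_line(P,R,max_speed=.1)
    manip.servo_line(P+[-.1,.2,.1],R,max_speed=.2); manip.wait(.3); rep(); pm()
    a=camera("side")["image"]; b=camera("top")["image"]
    cv2.imwrite("pics/e_s.png",a[:,:,::-1]); cv2.imwrite("pics/e_t.png",b[:,:,::-1])
    cv2.imwrite("pics/end.png",cv2.resize(a[140:350,120:400,::-1],(800,600),interpolation=2))
```

```text
th 0.250 20.88 open 11.9 grip 25.0 F [ 1.1  1.4 11.4] T [-0.87 -0.4  -0.05]
 20.88 open 11.9 grip 25.0 F [ 1.1  1.4 11.4] T [-0.87 -0.4  -0.05]
opened 22.56 open 87.2 grip 0.0 F [ 0.3 -0.3 -0.6] T [0.81 0.18 0.01]
 25.88 open 87.3 grip 0.0 F [0.2 0.3 0.4] T [ 0.77  0.23 -0.  ]
pawl 0.66 [198. 166. 320. 253.] 263.0 199.2
```

```bash
ls pics
```

```text
e_s.png
e_t.png
end.png
flat.png
g.png
s1.png
side0.png
t1.png
top0.png
up.png
```

View pics/end.png

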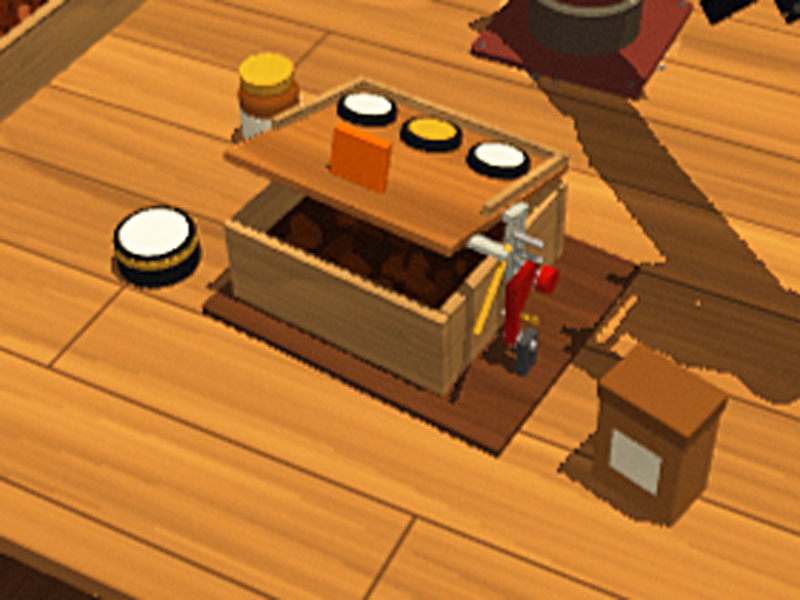

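Run:
```python
from arc import *
from fit import proj
for th in(.116,.266,.416):
  print(th,[((proj("side",world((*p[:3],th),"b",q))-[120,140])/.35).round() .tolist() for q in((.235,-.13,.012),(.235,.13,.012),(.196,-.03,.062),(.196,.03,.062),(.196,-.03,.012))])
```

```text
0.116 [[218.0, 183.0], [444.0, 281.0], [326.0, 156.0], [378.0, 178.0], [325.0, 200.0]]
0.266 [[220.0, 151.0], [449.0, 247.0], [333.0, 126.0], [386.0, 146.0], [328.0, 173.0]]
0.416 [[225.0, 117.0], [457.0, 211.0], [343.0, 94.0], [396.0, 115.0], [333.0, 144.0]]
```

The board corners at crop (225,153) and (452,247) match the prediction for 0.266. The pawl is in, and the jar, tin and bag haven't moved.

```bash
python3 -c "
from rig import manip
print(manip.sign_off())"
```

```text
the job is handed in; nothing more can be done
None
```

The board now rests on the pawl at its second notch (about 0.266 rad, checked in the side camera picture); the jar, tin and bag stand where they were, and I've handed the job in without seeing the verdict.

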